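# Offer a stepper motor up to its clamp nest

## Robot

A 6-joint arm with a two-finger parallel gripper is mounted at the origin on a cart in front of the work surface, level with it; the furniture and walls round the work are solid. World frame = base frame: x ahead of the robot, y to its left, z up, the work surface at z = 0. Lengths are in m, angles in rad, forces in N, time in s.
With the tool pointing down it reaches from about 0.3 to 0.75 m from the base axis. Payload 8.5 kg.
Tool frame: the origin (TCP) lies midway between the tips of the shut fingers; the grasp point (between the pads) lies 19 mm behind it; z points along the fingers, y is the line along which they close (so a half turn about z gives the same grasp; the last joint's range is limited). The gripper opens to 85 mm and grips with 20 to 120 N. Pads are 22 mm wide; open, the fingers measure 114 mm over their backs; the gripper's body (76 mm by 85 mm) begins 54 mm behind the grasp point. The pads swing forward as they close: fully open they stand 13 mm farther back than shut.
Start: joints at [0.9, 0.381, 1.297, -0, 1.464, -0.215], TCP at [0.242, 0.494, 0.231] pointing down, gripper open.
Joint ranges: [-3.11, 3.11], [-0.89, 2.33], [0.22, 2.48], [-1.42, 4.56], [0.17, 2.85], [-2.88, 2.88]. Speed limits (rad/s): [2.39, 2.39, 3.14, 3.14, 3.14, 3.14].

## Interface

Orientations are given as a rotation vector (axis times angle).
In Python, from bench import bot gives the robot as it stands.
- The arm moves only by the tool drive_tool, never from a script. Its arguments are lists of equal length, an entry for each row: "claw": the opening, from -1 (shut) to 1 (fully open); "delta_pos": the shift along the world's x, y, z in units of 50 mm (1.0 is 50 mm), a list of three; "rotation": the turn, a rotation vector about the world's x, y, z in units of 6 degrees (1.0 is 6 degrees), a list of three. In form: {"claw": [claw, ...], "delta_pos": [[dx, dy, dz], ...], "rotation": [[rx, ry, rz], ...]}. A call has 1 to 20 rows; each row is the pose to reach, as a shift and turn from the pose commanded when the call began; what a row does not reach only later rows make up. A row lasts 1/10 s, in which the tool goes at most 50 mm and 8.59 degrees, less where a joint would pass 70% of its speed; a pose out of reach is approached as far as the arm can. A call with a gripper value outside its range is refused whole. The fingers move at their own pace and stop on an object; "newtons" is the grip in N (left out, the last holds). Time passes only in rows, so rows that repeat a pose let the fingers close. It gives the time, the measured TCP pose, the force, the opening and the grip force at its end, in the units of the state.
- bot.sense(): the state, without advancing time (a new reading comes with each control period).
- bot.get_image(name): name is "scene" or "top"; returns the picture (400x640x3 uint8, red, green, blue); there is no depth.
- bot.get_calibration(name): a dict with "camera_matrix" (3x3 intrinsics, pixels), "xyz" and "rotation" of the camera in the world. Camera axes: x right, y up, looking along -z (the intrinsics and any distortion apply to the point x, -y, -z); pixel columns grow to the right and rows downward; lengths in m; the calibration is good to about 2 mm. A picture is of the moment at which its call begins. get_calibration takes no time and is no camera call.
- bot.sign_off(): hands the job in; it is judged then, once.
Trained networks look in the newest picture that a camera, given by its name, has taken for a name from the list of things; names that differ only in an ending like _2 or _b are one class to them, and where a whole thing is asked for, a point or a joint stands for the part that bears it (a point fixed in the world has none). Each returns a list of dicts, best first, with "conf" (0 to 1); they miss things now and then, are a little off and sometimes report something else, mostly with a low value. They report only what shows in the picture. A call takes as long as a camera call. They do not tell look-alikes from the thing itself.
- bot.look_for(thing, camera): "position" ([column, row] in pixels, amid what is visible of it).
- bot.pinpoint(thing, camera): "position" ([column, row] in pixels: a listed point, or the origin of a listed thing).
The state is a dict: "clock": time; "joint_pos": joint angles; "joint_vel": joint speeds; "tau": joint torques, N m; "position": TCP position; "orientation": TCP orientation; "contact_force": force on the tool from outside, world axes, zero at the start; "moment": the same for the moment, N m; "width": finger opening in m; "grip_force": force on a finger pad.
Only numpy, scipy, OpenCV 4.12 (cv2) and the standard library are available. Lean on these libraries where they do the work, as an engineer would, in place of code of your own. Each camera call takes 0.05 s, during which the arm holds its last target. There are 200 camera calls.

## Task

Pull the clamp nest's sprung jaw out by its black bar until the red line on the steel tongue stands level with the black index marks, and let go (a brake holds it there). Then pick up the stepper motor that stands on the bench, carry it upright over the oak beam, and stop with its underside about a centimetre above the tops of the nest's orange jaws: upright, centred and square over the opening, its white plug facing the notched side, never touching the fixture. I will push the lead into its plug through the notch before it goes down, so finish while still holding it there (do not lower it in or let go), and leave the beam, the two parts on it and the orange gear by the motor undisturbed.

Things in the scene. Friction and masses are not known exactly. Their poses are not given: they have to be found in the camera images.
- clamp_nest: Fixed clamp nest: aluminium base 140 x 100 x 12 mm, orange jaws and rails, tops 36 mm above the bench. Origin on the bench under the nest centre, z up; +x to the fixed jaw (face at 25 mm), -x to the steel bearing block (x -82 to -64 mm, 44 mm high) and pull bar, +y to the notched side (two posts, 23 mm notch between), -y to the unbroken back rail; inner faces at y +-25 mm.
- nest_mouth (a point): Centre of the nest opening at the height of the jaw and rail tops (36 mm above the bench, straight above the nest's origin, same axes); the jaw opening is 50 x 50 mm once the jaw is at its mark.
- index_mark (a point): Middle of the two black index marks on white patches, on top of the bearing block either side of the sliding steel tongue (axes as clamp_nest).
- red_line (a point): Red line across the steel tongue that moves with the jaw; it is level with the index marks when its x in the nest's frame equals that of index_mark (allowed +-3.5 mm). With the jaw shut it is 40 mm on the +x side of them.
- pull_bar (a point): Middle of the jaw's black pull bar: 12 mm diameter, 52 mm clear between its two posts, along the nest's y, axis 82 mm above the bench; moves with the jaw. 31 mm below its axis is the top of an aluminium crosshead. Grip it from above, fingers closing along the nest's x, and pull to -x.
- jaw (a joint): Travel of the sprung jaw in m: 0 shut, grows as the bar is pulled to the nest's -x, end stop 0.055, the red line meets the index at 0.040. Starts 0 to 0.012. A closing spring (3 N shut, 5.4 N at the mark) and a sliding brake of 9 N: pulling takes 12 to 16 N, and the brake holds the jaw wherever it is left.
- motor: Stepper motor standing upright, 0.2 to 0.37 kg: square body 42 x 42 mm, 39 mm high, with a thin shaft on top to 61 mm. Origin on the underside, z up, body centre at y = +3 mm; its white plug sits on the -y side (projects 6 mm). Grip it from above across its x faces (42 mm).
- motor_foot (a point): Centre of the underside of the motor's square body, axes as motor.
- motor_plug (a point): The motor's plug, on its -y side, 24 mm from the body centre line.
- oak_beam: Oak beam lying across the bench between motor and nest, 150 x 262 x 80 mm high, origin under its centre, long side along its own y (which runs roughly away from the robot). Leave in place. The tall printer frame begins 10 to 40 mm behind its far end: swing the arm past it drawn in.
- roller_unit: Small black roller unit on top of the oak beam, 46 x 66 x 34 mm, so it reaches 114 mm above the bench. Origin under its centre. Leave in place.
- oak_offcut: Small oak offcut on top of the beam, 46 x 70 x 30 mm, reaches 110 mm above the bench. Origin under its centre. Leave in place.
- gear: Orange printed gear, 51 mm across, 18 mm high, lying on the bench behind the motor. Origin under its centre. Leave in place.
Things that resemble listed ones, but are neither listed nor needed, are in the scene too. Of the things that look like the motor, take the one that is farthest to the robot's right at the start.

How it is judged:
On the way, in this order (a step that is already met when the one before it is completed fails the run):
1. the jaw is pulled out until the red line is level with the index (within 3.5 mm) and let go (x of red_line in the frame of index_mark between -0.0035 and 0.0035 m and contact force between the fingers and clamp_nest below 0.3 N), for 0.3 s.
2. the motor is carried over the oak beam (height (world z) of motor_foot above 0.085 m and x of motor_foot in the frame of oak_beam between -0.07 and 0.07 m and y of motor_foot in the frame of oak_beam between -0.17 and 0.17 m), for 0.05 s.
At the end, for the whole second after the job is handed in: Red line within 3.5 mm of the index; motor held still and upright (0.1 rad), underside 4 to 17 mm above the jaw tops, centred within 6 mm, square within 0.1 rad, plug to the notched side, not touching the fixture; beam, roller unit, offcut and gear within 12 mm of their starts (x of red_line in the frame of index_mark between -0.0035 and 0.0035 m and horizontal distance between motor_foot and nest_mouth below 0.006 m and z of motor_foot in the frame of nest_mouth between 0.004 and 0.017 m and angle between motor's own z axis and vertical below 0.1 rad and angle between the x axis of motor and the x axis of clamp_nest, either way round below 0.1 rad and y of motor_plug in the frame of nest_mouth above 0.01 m and contact force between the fingers and motor above 2 N and contact force between motor and clamp_nest below 0.2 N and linear speed of motor below 0.02 m/s and distance of each of oak_beam, roller_unit, oak_offcut, gear from where it was at the start of the episode below 0.012 m); the arm keeps its last pose, push and grip.
It fails at once if the motor knocks the fixture (contact force between motor and clamp_nest above 1 N).
It fails at once if the motor is tipped over (angle between motor's own z axis and vertical above 0.5 rad).
It fails at once if the beam, the parts on it or the gear are disturbed (distance of any of oak_beam, roller_unit, oak_offcut, gear from where it was at the start of the episode above 0.012 m).
It also fails if it takes over 54 s, if anything falls off the work surface, if the arm or the gripper's body presses on something with over 40 N, if the wrist force passes 120 N, or if a joint passes its speed limit or range.

## Working session

There is one attempt and no reset: what is moved stays moved. The work goes in short steps, Python scripts to look and compute and a tool call to move; the robot and the scene stay as the last step left them, time stands still between calls to the robot, and variables do not carry over. Pictures are saved under pics/ and viewed, at most 10 in all, crops included, and the job is handed in when it is done.

Besides the shell and the picture viewer there is one more tool, called after ">>>" by a JSON object that holds its "fn" and its "kwargs". drive_tool: Moves the arm, as the interface text tells. Its arguments: {"type":"object","properties":{"claw":{"type":"array"},"delta_pos":{"type":"array"},"rotation":{"type":"array"},"newtons":{"type":"number"}},"required":["claw","delta_pos","rotation"]}

```bash
mkdir -p pics; cat > h.py <<'E'
import numpy as np, cv2
from bench import bot
def ray(cam,px):
    c=bot.get_calibration(cam);K=np.array(c["camera_matrix"]);R=np.array(c["rotation"]);
    if R.ndim==1 or R.shape!=(3,3): R=cv2.Rodrigues(np.array(R,float))[0]
    d=np.linalg.inv(K)@[px[0],px[1],1.]; d=R@[d[0],-d[1],-d[2]]
    return np.array(c["xyz"]),d
def at(cam,px,z):
    o,d=ray(cam,px); return o+d*(z-o[2])/d[2]
def proj(cam,p):
    c=bot.get_calibration(cam);K=np.array(c["camera_matrix"]);R=np.array(c["rotation"])
    if R.shape!=(3,3): R=cv2.Rodrigues(R)[0]
    q=R.T@(np.array(p)-c["xyz"]); q=K@[q[0],-q[1],-q[2]]; return q[:2]/q[2]
E
python3 - <<'E'
from h import *
for c in("scene","top"):
    cv2.imwrite(f"pics/{c}0.png",bot.get_image(c)[:,:,::-1]); print(c,bot.get_calibration(c))
H=dict(clamp_nest=0,nest_mouth=.036,index_mark=.044,red_line=.044,pull_bar=.082,motor=0,motor_foot=0,motor_plug=.01,oak_beam=0,roller_unit=.08,oak_offcut=.08,gear=0)
for n,z in H.items():
  for c in("top","scene"):
    for r in bot.pinpoint(n,c)[:4]:
        print(n,c,np.round(r["position"],1),round(r["conf"],2),np.round(at(c,r["position"],z),4)[:2])
print(bot.sense())
E
```

```text
scene {'camera_matrix': array([[484.9016591 ,   0.        , 333.82177356],
       [  0.        , 484.9016591 , 203.89962009],
       [  0.        ,   0.        ,   1.        ]]), 'xyz': array([-0.61090325,  1.22067201,  0.81572492]), 'rotation': array([ 0.574431  , -1.23846242, -2.02122928])}
top {'camera_matrix': array([[413.8224996 ,   0.        , 311.65386031],
       [  0.        , 413.8224996 , 197.74902836],
       [  0.        ,   0.        ,   1.        ]]), 'xyz': array([0.32933741, 0.22667109, 1.52611315]), 'rotation': array([ 0.09330014, -0.0927704 , -1.5635683 ])}
clamp_nest top [412.1 196. ] 0.87 [ 0.5196 -0.1455]
clamp_nest top [286.3 220.6] 0.48 [0.4257 0.3208]
clamp_nest scene [402.9 189.2] 0.76 [ 0.5221 -0.1403]
clamp_nest scene [334.7 235.6] 0.39 [0.4364 0.3005]
nest_mouth top [415.7 193.8] 0.65 [ 0.5232 -0.15  ]
nest_mouth scene [402.5 179. ] 0.97 [ 0.5368 -0.1522]
nest_mouth scene [300.7 216.6] 0.51 [0.5657 0.3402]
nest_mouth scene [431.4 166.8] 0.24 [ 0.5372 -0.3361]
index_mark top [432.5 200.7] 0.75 [ 0.4974 -0.2079]
index_mark scene [418.3 176.6] 0.81 [ 0.4974 
[... 1660 characters left out ...]
 0.64 [0.6264 0.2918]
{'clock': 1.3, 'joint_pos': array([ 8.99679463e-01,  3.80614162e-01,  1.29741614e+00, -2.94900035e-05,
        1.46358656e+00, -2.15311891e-01]), 'joint_vel': array([-0.00103837, -0.00037576,  0.00026   ,  0.00074717,  0.00048966,
        0.00041283]), 'tau': array([-8.54063765e-04, -4.48312318e+01, -2.31470561e+01, -1.40413754e-04,
        3.29740524e-04,  4.11641247e-05]), 'position': array([0.24210346, 0.49382473, 0.23130934]), 'orientation': array([ 7.09786468e-01,  3.06034416e+00, -5.41002817e-05]), 'contact_force': array([ 0.25313288, -0.17871625, -0.27466491]), 'moment': array([0.0270259 , 0.0646917 , 0.01930538]), 'grip_force': 0.0, 'width': 0.08566053227376219}
```

```bash
python3 - <<'E'
import cv2
t=cv2.imread("pics/top0.png");s=cv2.imread("pics/scene0.png")
a=cv2.resize(t[130:270,140:490],(800,320),interpolation=cv2.INTER_CUBIC)
b=cv2.resize(s[140:310,190:470],(800,486),interpolation=cv2.INTER_CUBIC)
cv2.imwrite("pics/a1.png",a);cv2.imwrite("pics/b1.png",b)
E
```

```text
(no output)
```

View pics/a1.png

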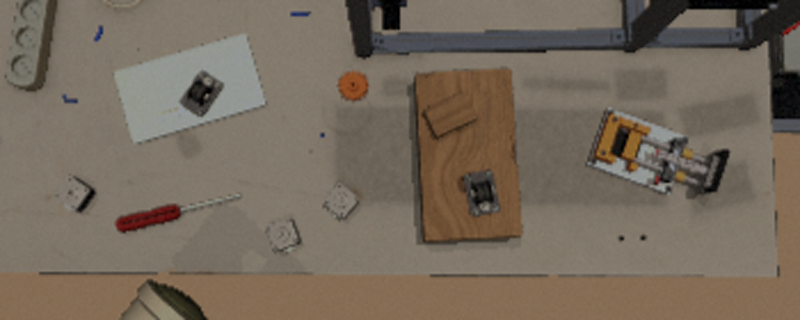

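View pics/b1.png

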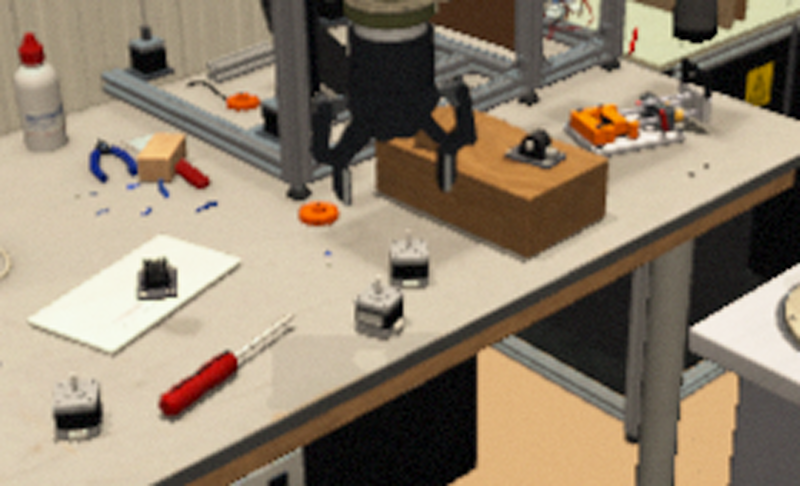

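Motor candidates in the top picture: (171,216) far left, (265,234), and (287,218). Farthest to the robot's right (smallest y) is the one at (287,218). The black thing on the white sheet at (228,170) and the roller unit on the beam aren't motors. Next, close crops of the motor and nest.

```bash
python3 - <<'E'
import cv2,numpy as np
t=cv2.imread("pics/top0.png");s=cv2.imread("pics/scene0.png")
f=lambda i,x,y,w,h,k:cv2.resize(i[y:y+h,x:x+w],(w*k,h*k),interpolation=cv2.INTER_CUBIC)
r1=np.hstack([f(t,395,170,70,50,7),f(t,265,195,44,50,7)])
r2=np.hstack([f(s,385,150,70,50,7),f(s,312,213,44,50,7)])
o=cv2.convertScaleAbs(np.vstack([r1[:300],r2[:300]]),alpha=1.4)
o=np.vstack([r1,r2]);o=cv2.convertScaleAbs(cv2.resize(o,None,fx=.857,fy=.857),alpha=1.4);print(o.shape)
cv2.imwrite("pics/c1.png",o)
E
```

```text
(600, 684, 3)
```

View pics/c1.png

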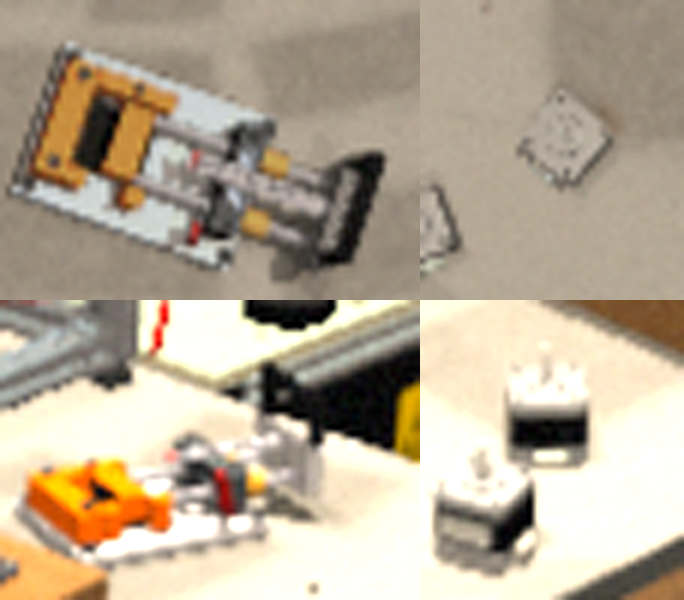

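```bash
python3 - <<'E'
from h import *
m=[(519,148),(562,90),(610,135),(567,188)]
P=np.array([at("top",(265+(x-420)/6,195+y/6),.039)[:2] for x,y in m]);print("motor",P.round(4).tolist(),P.mean(0))
for a,b in((0,1),(3,2),(1,2),(0,3)):
    d=P[b]-P[a];print(np.hypot(*d).round(4),np.degrees(np.arctan2(d[1],d[0])))
n=[(70,45),(275,125),(225,268),(12,190)]
P=np.array([at("top",(395+x/6,170+y/6),.012)[:2] for x,y in n]);print("nest",P.round(4).tolist(),P.mean(0))
for a,b in((1,0),(2,3),(0,3),(1,2)):
    d=P[b]-P[a];print(np.hypot(*d).round(4),np.degrees(np.arctan2(d[1],d[0])))
for nm,z in dict(red=(.044),).items(): pass
# bar ends top view
for p in((380,155),(330,262)): print("bar",at("top",(395+p[0]/6,170+p[1]/6),.09))
# shaft top
print("shaft scene",at("scene",(312+(545-420)/6,213+(347-300)/6),.061),at("scene",(312+(548-420)/6,213+(455-300)/6),.008))
E
```

```text
motor [[0.4265, 0.3357], [0.4615, 0.3103], [0.4346, 0.2812], [0.4027, 0.3066]] [0.43134997 0.30844533]
0.0432 -35.91197716940994
0.0408 -38.56643934590229
0.0397 -132.7772570676946
0.0376 -129.32540777829885
nest [[0.5871, -0.1241], [0.5379, -0.2491], [0.4495, -0.2158], [0.4968, -0.0865]] [ 0.51783219 -0.16888683]
0.1344 68.51793663106534
0.1376 69.90886365780797
0.0978 157.41847688148738
0.0944 159.3217548915637
bar [ 0.50982109 -0.28525897  0.09      ]
bar [ 0.4471429  -0.25397499  0.09      ]
shaft scene [0.43293588 0.31046631 0.061     ] [0.41369701 0.32658334 0.008     ]
```

```bash
cat >> h.py <<'E'
def nestT(o,th):
    c,s=np.cos(np.radians(th)),np.sin(np.radians(th))
    return lambda p:[o[0]+c*p[0]-s*p[1],o[1]+s*p[0]+c*p[1],p[2]]
def overlay(imgs,lines,boxes,k,out):
    rs=[]
    for cam,(x,y,w,h) in boxes.items():
        im=cv2.convertScaleAbs(cv2.resize(imgs[cam][y:y+h,x:x+w],(w*k,h*k),interpolation=cv2.INTER_CUBIC),alpha=1.3)
        for pts,col in lines:
            q=np.array([((proj(cam,p)-[x,y]+.5)*k) for p in pts])
            cv2.polylines(im,[np.round(q*16).astype(int)],False,col,1,cv2.LINE_AA,4)
        rs.append(im)
    cv2.imwrite(out,np.vstack(rs))
E
python3 - <<'E'
from h import *
imgs={c:cv2.imread(f"pics/{c}0.png") for c in("top","scene")}
T=nestT((.525,-.150),68.5)
R=lambda x0,x1,y0,y1,z:[T((a*.001,b*.001,z)) for a,b in((x0,y0),(x1,y0),(x1,y1),(x0,y1),(x0,y0))]
L=[(R(-90,50,-50,50,.012),(255,0,0)),([T((-.025,-.025,.036)),T((.025,-.025,.036)),T((.025,.025,.036)),T((-.025,.025,.036))],(0,255,0)),(R(-82,-64,-20,20,.044),(0,0,255))]
overlay(imgs,L,{"top":(395,170,75,40),"scene":(380,150,75,40)},7,"pics/o1.png")
E
```

```text
(no output)
```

View pics/o1.png

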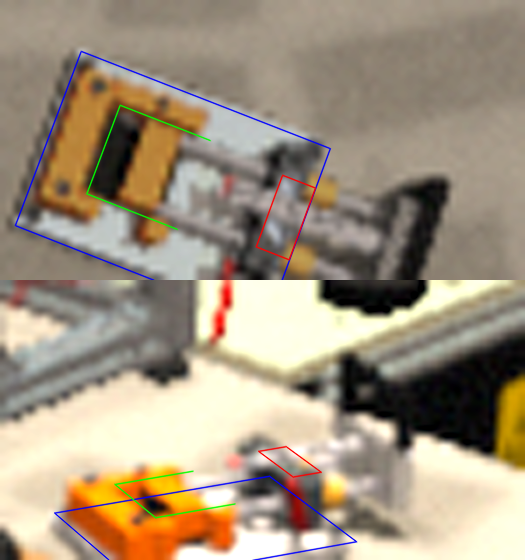

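The chosen motor is at about (288,218) top and (334,238) scene. It stands alone there and its plug faces the robot's left front. The overlay matches the nest with origin about (0.525,-0.150) and heading 68.5°, the bar near (0.478,-0.269). I'll swing to above the bar, drawn in.

>>> {"fn": "drive_tool", "kwargs": {"claw": [1,1,1,1,1,1,1,1,1,1,1,1,1,1,1,1,1,1,1], "delta_pos": [[4.72,-15.26,-1],[4.72,-15.26,-1],[4.72,-15.26,-1],[4.72,-15.26,-1],[4.72,-15.26,-1],[4.72,-15.26,-1],[4.72,-15.26,-1],[4.72,-15.26,-1],[4.72,-15.26,-1],[4.72,-15.26,-1],[4.72,-15.26,-1],[4.72,-15.26,-1],[4.72,-15.26,-1],[4.72,-15.26,-1],[4.72,-15.26,-1],[4.72,-15.26,-1],[4.72,-15.26,-1],[4.72,-15.26,-1],[4.72,-15.26,-1]], "rotation": [[0,0,0.77],[0,0,0.77],[0,0,0.77],[0,0,0.77],[0,0,0.77],[0,0,0.77],[0,0,0.77],[0,0,0.77],[0,0,0.77],[0,0,0.77],[0,0,0.77],[0,0,0.77],[0,0,0.77],[0,0,0.77],[0,0,0.77],[0,0,0.77],[0,0,0.77],[0,0,0.77],[0,0,0.77]], "newtons": 40}}

```text
clock: 3.2
position: [0.4779, -0.2683, 0.1814]
orientation: [-0.585, -3.086, -0.001]
contact_force: [0.3, -1.1, -0.0]
width: 0.0858
grip_force: 0.0
```

```bash
python3 - <<'E'
from h import *
imgs={c:bot.get_image(c)[:,:,::-1].copy() for c in("top","scene")}
for c in imgs: cv2.imwrite(f"pics/{c}2.png",imgs[c])
T=nestT((.525,-.150),68.5)
L=[([T((-.128,-.026,.082)),T((-.128,.026,.082))],(0,255,0)),([T((-.082,-.02,.044)),T((-.064,-.02,.044)),T((-.064,.02,.044)),T((-.082,.02,.044)),T((-.082,-.02,.044))],(0,0,255))]
overlay(imgs,L,{"scene":(390,120,75,70)},8,"pics/o2.png")
E
```

```text
(no output)
```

View pics/o2.png

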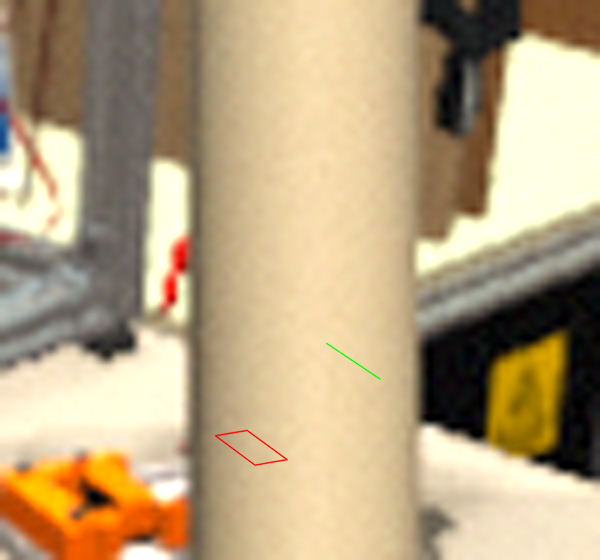

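The arm hides the bar in the scene view. Projected into the earlier picture, the predicted bar lies between the black posts at about (434,165). I'll descend with the fingers straddling it.

>>> {"fn": "drive_tool", "kwargs": {"claw": [1,1,1,1,1,1,1], "delta_pos": [[0,0,-0.5],[0,0,-1],[0,0,-1.4],[0,0,-1.8],[0,0,-2.1],[0,0,-2.3],[0,0,-2.3]], "rotation": [[0,0,0],[0,0,0],[0,0,0],[0,0,0],[0,0,0],[0,0,0],[0,0,0]]}}

```text
clock: 4.0
position: [0.4778, -0.2683, 0.0657]
orientation: [-0.584, -3.085, -0.001]
contact_force: [0.3, -0.1, 0.0]
width: 0.0853
grip_force: 0.0
```

>>> {"fn": "drive_tool", "kwargs": {"claw": [0,-0.4,-1,-1,-1,-1,-1,-1], "delta_pos": [[0,0,0],[0,0,0],[0,0,0],[0,0,0],[0,0,0],[0,0,0],[0,0,0],[0,0,0]], "rotation": [[0,0,0],[0,0,0],[0,0,0],[0,0,0],[0,0,0],[0,0,0],[0,0,0],[0,0,0]], "newtons": 40}}

```text
clock: 4.8
position: [0.4781, -0.2695, 0.0667]
orientation: [0.586, 3.086, -0.001]
contact_force: [-3.4, -1.3, 4.9]
width: 0.0104
grip_force: 39.0
```

Gripped. Pulling along the nest's -x.

>>> {"fn": "drive_tool", "kwargs": {"claw": [-1,-1,-1,-1,-1,-1], "delta_pos": [[-0.03,-0.08,0],[-0.07,-0.18,0],[-0.12,-0.3,0],[-0.17,-0.42,0],[-0.22,-0.56,0],[-0.22,-0.56,0]], "rotation": [[0,0,0],[0,0,0],[0,0,0],[0,0,0],[0,0,0],[0,0,0]], "newtons": 60}}

```text
clock: 5.4
position: [0.4683, -0.2959, 0.0667]
orientation: [0.586, 3.084, 0.005]
contact_force: [5.7, 6.2, 6.1]
width: 0.01
grip_force: 58.5
```

>>> {"fn": "drive_tool", "kwargs": {"claw": [-1,-1,-1,-1], "delta_pos": [[-0.04,-0.1,0],[-0.07,-0.19,0],[-0.11,-0.28,0],[-0.11,-0.28,0]], "rotation": [[0,0,0],[0,0,0],[0,0,0],[0,0,0]]}}

```text
clock: 5.8
position: [0.4632, -0.3096, 0.0667]
orientation: [0.585, 3.083, 0.005]
contact_force: [8.3, 8.7, 4.8]
width: 0.0101
grip_force: 58.6
```

>>> {"fn": "drive_tool", "kwargs": {"claw": [-1,-1], "delta_pos": [[-0.02,-0.05,0],[-0.03,-0.07,0]], "rotation": [[0,0,0],[0,0,0]]}}

```text
clock: 6.0
position: [0.4621, -0.3125, 0.0667]
orientation: [0.585, 3.083, 0.006]
contact_force: [11.1, 12.2, 5.6]
width: 0.0101
grip_force: 58.7
```

>>> {"fn": "drive_tool", "kwargs": {"claw": [-1,-1], "delta_pos": [[-0.01,-0.04,0],[-0.02,-0.06,0]], "rotation": [[0,0,0],[0,0,0]]}}

```text
clock: 6.2
position: [0.4615, -0.3141, 0.0666]
orientation: [0.585, 3.083, 0.011]
contact_force: [15.3, 21.4, 8.7]
width: 0.0099
grip_force: 59.2
```

>>> {"fn": "drive_tool", "kwargs": {"claw": [-1,-1], "delta_pos": [[-0.01,-0.04,0],[-0.02,-0.06,0]], "rotation": [[0,0,0],[0,0,0]]}}

```text
clock: 6.4
position: [0.4614, -0.3143, 0.0666]
orientation: [0.585, 3.083, 0.019]
contact_force: [23.1, 34.2, 11.2]
width: 0.0099
grip_force: 60.0
```

The end stop is found at q = 55 mm. Now 15 mm back to the mark.

>>> {"fn": "drive_tool", "kwargs": {"claw": [-1,-1,-1,-1,-1], "delta_pos": [[0.05,0.12,0],[0.1,0.24,0],[0.15,0.35,0],[0.18,0.4,0],[0.18,0.4,0]], "rotation": [[0,0,0],[0,0,0],[0,0,0],[0,0,0],[0,0,0]]}}

```text
clock: 6.9
position: [0.4667, -0.3004, 0.0667]
orientation: [-0.585, -3.086, 0.0]
contact_force: [-3.5, 1.9, 9.2]
width: 0.0097
grip_force: 59.6
```

>>> {"fn": "drive_tool", "kwargs": {"claw": [-0.8,-0.5,0,0.5,1,1,1,1,1,1,1,1,1], "delta_pos": [[0,0,0],[0,0,0],[0,0,0],[0,0,0],[0,0,0],[0,0,0],[0,0,0.3],[0,0,0.8],[0,0,1.4],[0,0,2.0],[0,0,2.6],[0,0,2.6],[0,0,2.6]], "rotation": [[0,0,0],[0,0,0],[0,0,0],[0,0,0],[0,0,0],[0,0,0],[0,0,0],[0,0,0],[0,0,0],[0,0,0],[0,0,0],[0,0,0],[0,0,0]]}}

```text
clock: 8.2
position: [0.467, -0.3006, 0.1963]
orientation: [0.586, 3.086, -0.0]
contact_force: [-0.3, -0.1, -0.2]
width: 0.0857
grip_force: 0.0
```

>>> {"fn": "drive_tool", "kwargs": {"claw": [1,1,1,1,1,1,1,1,1,1], "delta_pos": [[-0.7,0.7,0],[-1.4,1.4,0],[-1.6,2.4,0],[-1.7,3.4,0],[-1.7,4.4,0],[-1.7,5.4,0],[-1.7,6.4,0],[-1.7,7.4,0],[-1.7,8,0],[-1.7,8,0]], "rotation": [[0,0,0],[0,0,0],[0,0,0],[0,0,0],[0,0,0],[0,0,0],[0,0,0],[0,0,0],[0,0,0],[0,0,0]]}}

```text
clock: 9.2
position: [0.3809, 0.1023, 0.1952]
orientation: [-0.578, -3.085, -0.0]
contact_force: [-0.8, -0.6, 0.6]
width: 0.0855
grip_force: 0.0
```

```bash
python3 - <<'E'
from h import *
imgs={c:bot.get_image(c)[:,:,::-1].copy() for c in("top","scene")}
for c in imgs: cv2.imwrite(f"pics/{c}3.png",imgs[c])
for n,z in dict(nest_mouth=.036,index_mark=.044,red_line=.044,clamp_nest=0,motor_foot=0,motor_plug=.01).items():
  for c in("top","scene"):
    for r in bot.pinpoint(n,c)[:3]:
        print(n,c,np.round(r["position"],1),round(r["conf"],2),np.round(at(c,r["position"],z),4)[:2])
th=70;T=nestT((.525,-.150),th)
R=lambda x0,x1,y0,y1,z:[T((a*.001,b*.001,z)) for a,b in((x0,y0),(x1,y0),(x1,y1),(x0,y1),(x0,y0))]
L=[(R(-90,50,-50,50,.012),(255,0,0)),(R(-25,25,-25,25,.036),(0,255,0)),(R(-82,-64,-20,20,.044),(0,0,255))]
M=nestT((.432,.309),51)
Q=lambda s,z:[M((a*s,b*s,z)) for a,b in((-1,-1),(1,-1),(1,1),(-1,1),(-1,-1))]
L+=[(Q(.021,.039),(0,255,0)),(Q(.021,0),(255,0,0)),([M((0,0,.039)),M((0,0,.061))],(0,0,255)),([M((-.005,.021,.01)),M((0,.027,.01)),M((.005,.021,.01))],(0,0,255))]
overlay(imgs,L,{"top":(395,172,60,42),"scene":(385,155,60,42)},8,"pics/n.png")
overlay(imgs,L,{"top":(272,200,34,42),"scene":(318,215,34,42)},8,"pics/m.png")
cv2.imwrite("pics/o3.png",np.hstack([cv2.imread("pics/n.png"),cv2.imread("pics/m.png")])[:, :800])
E
```

```text
nest_mouth top [417.5 190.6] 0.83 [ 0.535  -0.1568]
nest_mouth scene [332.3 237.5] 0.72 [0.3866 0.3545]
index_mark scene [416.9 176. ] 0.67 [ 0.5051 -0.2019]
index_mark scene [402.  186.5] 0.48 [ 0.4795 -0.083 ]
red_line top [434.4 199.5] 0.58 [ 0.5018 -0.2149]
red_line scene [418.1 173. ] 0.58 [ 0.5214 -0.2291]
clamp_nest top [412.2 195.3] 0.68 [ 0.5222 -0.146 ]
clamp_nest scene [406.5 185.8] 0.66 [ 0.5336 -0.1755]
motor_foot top [290.7 215.9] 0.73 [0.4432 0.3047]
motor_foot top [268.4 232. ] 0.55 [0.3834 0.3861]
motor_foot top [171.5 215.5] 0.55 [0.4424 0.7452]
motor_foot scene [327.6 255.2] 0.74 [0.3619 0.3966]
motor_foot scene [212.4 288.1] 0.57 [0.4549 0.7449]
motor_foot scene [331.2 238.2] 0.55 [0.4317 0.3201]
motor_plug top [166.6 217.5] 0.66 [0.4342 0.7594]
motor_plug top [265.8 237. ] 0.53 [0.3648 0.3942]
motor_plug top [286.7 220.1] 0.43 [0.4269 0.3187]
motor_plug scene [217.1 291.8] 0.7 [0.4179 0.7497]
motor_plug scene [327.7 254.6] 0.64 [0.3524 0.4043]
motor_plug scene [333.9 237.4] 0.55 [0.4167 0.3214]
```

View pics/o3.png

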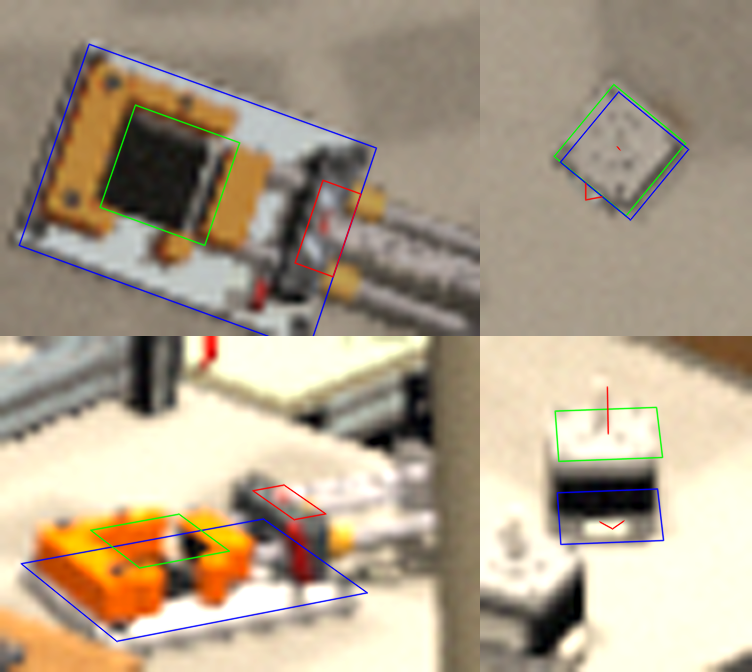

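The top view shows the red line at about (434,199), level with the two white patches. The motor at (291,217) matches the overlay within 2 mm. I'll refine both poses by fitting the edges.

```bash
cat >> h.py <<'E'
from scipy.optimize import minimize
from scipy.ndimage import map_coordinates
def fit(imgs,segs,p0,cams=("top","scene"),n=60):
    G={}
    for c in cams:
        im=cv2.GaussianBlur(imgs[c].astype(np.float32),(0,0),.8)
        G[c]=sum(np.hypot(cv2.Sobel(im[:,:,k],cv2.CV_32F,1,0),cv2.Sobel(im[:,:,k],cv2.CV_32F,0,1)) for k in range(3))**.5
    def cost(p):
        T=nestT(p[:2],p[2]);s=0
        for a,b,cs in segs:
            P=[T(np.array(a)+(np.array(b)-a)*t) for t in np.linspace(.05,.95,n)]
            for c in cs:
                if c in cams:
                    q=np.array([proj(c,x) for x in P]);s-=map_coordinates(G[c],[q[:,1],q[:,0]],order=1).mean()
        return s
    g=[(cost((p0[0]+i,p0[1]+j,p0[2]+k)),i,j,k) for i in np.arange(-.008,.0081,.004) for j in np.arange(-.008,.0081,.004) for k in(-3,0,3)]
    b=min(g);x=np.array(p0)+b[1:]
    r=minimize(cost,x,method="Nelder-Mead",options=dict(initial_simplex=[x,x+[.003,0,0],x+[0,.003,0],x+[0,0,2]],xatol=1e-4,maxiter=120))
    return r.x,r.fun
E
python3 - <<'E'
from h import *
imgs={c:cv2.imread(f"pics/{c}3.png") for c in("top","scene")}
B=("top","scene")
N=[((-.025,-.025,.036),(.025,-.025,.036),("top",)),((.025,-.025,.036),(.025,.025,.036),("top",)),((-.025,-.025,.036),(-.025,.025,.036),("top",)),
((.05,-.05,.012),(.05,.05,.012),B),((-.09,-.05,.012),(.05,-.05,.012),("top",)),((-.09,.05,.012),(.05,.05,.012),B)]
s=.021
C=[(-s,-s),(s,-s),(s,s),(-s,s)]
M=[((*C[i],.039),(*C[(i+1)%4],.039),B) for i in range(4)]+[((-s,s,0),(s,s,0),("scene",)),((-s,s,0),(-s,s,.039),("scene",)),((s,s,0),(s,s,.039),("scene",))]
for cams in(B,("top",),("scene",)):
    print(cams,"nest",fit(imgs,N,(.524,-.150,69.5),cams),"motor",fit(imgs,M,(.432,.309,51),cams))
E
```

```text
Traceback (most recent call last):
  File "h.py", line 41, in fit
    g=[(cost((p0[0]+i,p0[1]+j,p0[2]+k)),i,j,k) for i in np.arange(-.008,.0081,.004) for j in np.arange(-.008,.0081,.004) for k in(-3,0,3)]
        ~~~~^^^^^^^^^^^^^^^^^^^^^^^^^^^
  File "h.py", line 39, in cost
    q=np.array([proj(c,x) for x in P]);s-=map_coordinates(G[c],[q[:,1],q[:,0]],order=1).mean()
                ~~~~^^^^^
  File "h.py", line 11, in proj
    c=bot.get_calibration(cam);K=np.array(c["camera_matrix"]);R=np.array(c["rotation"])
ValueError: time passes only in moves, steps and waits
```

```bash
sed -i 's/^from bench import bot/from bench import bot\nfrom functools import lru_cache\ncal=lru_cache(bot.get_calibration)/; s/c=bot.get_calibration(cam)/c=cal(cam)/' h.py
cat > fitall.py <<'E'
from h import *
imgs={c:cv2.imread(f"pics/{c}3.png") for c in("top","scene")}
B=("top","scene")
N=[((-.025,-.025,.036),(.025,-.025,.036),("top",)),((.025,-.025,.036),(.025,.025,.036),("top",)),((-.025,-.025,.036),(-.025,.025,.036),("top",)),
((.05,-.05,.012),(.05,.05,.012),B),((-.09,-.05,.012),(.05,-.05,.012),("top",)),((-.09,.05,.012),(.05,.05,.012),B)]
s=.021
C=[(-s,-s),(s,-s),(s,s),(-s,s)]
M=[((*C[i],.039),(*C[(i+1)%4],.039),B) for i in range(4)]+[((-s,s,0),(s,s,0),("scene",)),((-s,s,0),(-s,s,.039),("scene",)),((s,s,0),(s,s,.039),("scene",))]
if __name__=="__main__":
  for cams in(B,("top",),("scene",)):
    print(cams,"nest",fit(imgs,N,(.524,-.150,69.5),cams),"motor",fit(imgs,M,(.432,.309,51),cams))
E
time python3 fitall.py
```

```text
('top', 'scene') nest (array([ 0.52792814, -0.14866774, 70.1042629 ]), np.float64(-155.65408325195312)) motor (array([ 0.43048745,  0.31431543, 47.73130875]), np.float64(-214.36209106445312))
('top',) nest (array([ 0.52858736, -0.14806479, 69.87041381]), np.float64(-114.2184829711914)) motor (array([ 0.43705208,  0.31164607, 54.65743092]), np.float64(-50.77621078491211))
('scene',) nest (array([ 0.52021812, -0.15570442, 75.68651733]), np.float64(-48.45489501953125)) motor (array([ 0.42883836,  0.31581431, 47.73120996]), np.float64(-166.76632690429688))
real	0m27.623s
user	0m27.599s
sys	0m0.341s
```

```bash
python3 - <<'E'
from fitall import *
T=nestT((.5265,-.149),70)
R=lambda x0,x1,y0,y1,z:[T((a*.001,b*.001,z)) for a,b in((x0,y0),(x1,y0),(x1,y1),(x0,y1),(x0,y0))]
overlay(imgs,[(R(-25,25,-25,25,.036),(0,255,0))],{"top":(396,174,32,30)},16,"pics/x.png")
overlay(imgs,[(R(-25,25,-25,25,.036),(255,0,255))],{"scene":(388,168,32,30)},16,"pics/y.png")
cv2.imwrite("pics/o4.png",cv2.resize(np.hstack([cv2.imread("pics/x.png"),cv2.imread("pics/y.png")]),(800,375)))
E
```

```text
(no output)
```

View pics/o4.png

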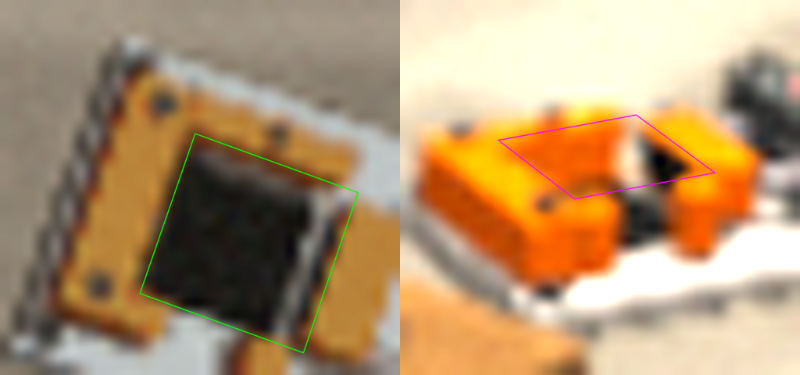

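In both views the overlay of the opening at (0.5265,-0.149), 70° coincides with the jaw and rail edges. I'll go to above the motor.

>>> {"fn": "drive_tool", "kwargs": {"claw": [1,1,1,1,1,1,1,1,1,1,1,1,1,1], "delta_pos": [[0.2,0.8,0],[0.4,1.6,0],[0.6,2.5,0],[0.8,3.4,0],[1,4.18,0],[1,4.18,0],[1,4.18,0],[1,4.18,-0.6],[1,4.18,-1.3],[1,4.18,-2],[1,4.18,-2.7],[1,4.18,-3.3],[1,4.18,-3.78],[1,4.18,-3.78]], "rotation": [[0,0,-0.6],[0,0,-1.2],[0,0,-1.8],[0,0,-2.4],[0,0,-3.05],[0,0,-3.05],[0,0,-3.05],[0,0,-3.05],[0,0,-3.05],[0,0,-3.05],[0,0,-3.05],[0,0,-3.05],[0,0,-3.05],[0,0,-3.05]]}}

```text
clock: 11.3
position: [0.4307, 0.3065, 0.0053]
orientation: [-1.069, -2.95, 0.006]
contact_force: [-0.0, 0.5, 0.3]
width: 0.0856
grip_force: 0.0
```

>>> {"fn": "drive_tool", "kwargs": {"claw": [0.5,0.2,0,-0.3,-0.6,-1,-1,-1], "delta_pos": [[0,0,0],[0,0,0],[0,0,0],[0,0,0],[0,0,0],[0,0,0],[0,0,0],[0,0,0]], "rotation": [[0,0,0],[0,0,0],[0,0,0],[0,0,0],[0,0,0],[0,0,0],[0,0,0],[0,0,0]], "newtons": 50}}

```text
clock: 12.1
position: [0.4331, 0.3087, 0.009]
orientation: [1.068, 2.951, 0.004]
contact_force: [0.7, -0.7, 8.3]
width: 0.0417
grip_force: 50.9
```

Gripped at 41.7 mm. Lifting now.

>>> {"fn": "drive_tool", "kwargs": {"claw": [-1,-1,-1,-1,-1,-1,-1,-1], "delta_pos": [[0,0,0.2],[0,0,0.5],[0,0,1.1],[0,0,1.8],[0,0,2.5],[0,0,3.2],[0,0,3.8],[0,0,3.8]], "rotation": [[0,0,0],[0,0,0],[0,0,0],[0,0,0],[0,0,0],[0,0,0],[0,0,0],[0,0,0]], "newtons": 60}}

```text
clock: 12.9
position: [0.433, 0.3089, 0.2018]
orientation: [1.067, 2.949, 0.008]
contact_force: [-0.0, 0.2, -2.5]
width: 0.0414
grip_force: 62.2
```

```bash
python3 - <<'E'
from h import *
im=bot.get_image("scene")[:,:,::-1]; cv2.imwrite("pics/scene5.png",im)
s=bot.sense();p=s["position"];print(p,s["orientation"],s["width"],s["contact_force"])
M=nestT(p[:2],50.3)
z0=p[2]-.009
Q=lambda s,z:[M((a*s,b*s,z)) for a,b in((-1,-1),(1,-1),(1,1),(-1,1),(-1,-1))]
L=[(Q(.021,z0+.039),(0,255,0)),(Q(.021,z0),(255,0,255))]
c=proj("scene",[p[0],p[1],z0+.02]).astype(int)
overlay({"scene":im},L,{"scene":(c[0]-25,c[1]-25,50,50)},10,"pics/o5.png")
E
```

```text
[0.43214456 0.30844899 0.19900434] [1.06804025 2.95183449 0.00362701] 0.041370055204044624 [-0.09233821 -0.50598394 -3.440443  ]
```

View pics/o5.png

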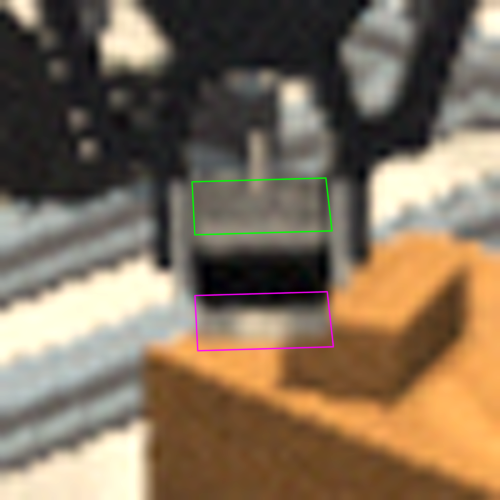

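The motor is held upright and matches the overlay within 1–2 mm. Carrying it over the beam.

>>> {"fn": "drive_tool", "kwargs": {"claw": [-1,-1,-1,-1,-1,-1,-1,-1,-1,-1,-1,-1,-1,-1,-1,-1,-1,-1,-1,-1], "delta_pos": [[0,-0.2,0],[0,-0.6,0],[0,-1.2,0],[0,-1.8,0],[0,-2.5,0],[0,-3.2,0],[0,-3.9,0],[0,-4.6,0],[0.1,-5.3,0],[0.2,-6,0],[0.4,-6.6,0],[0.7,-7.2,0],[1,-7.8,0],[1.3,-8.3,0],[1.6,-8.7,0],[1.8,-9,0],[1.88,-9.15,0],[1.88,-9.15,0],[1.88,-9.15,0],[1.88,-9.15,0]], "rotation": [[0,0,0],[0,0,0.2],[0,0,0.4],[0,0,0.6],[0,0,0.9],[0,0,1.2],[0,0,1.5],[0,0,1.8],[0,0,2.1],[0,0,2.4],[0,0,2.7],[0,0,3],[0,0,3.3],[0,0,3.3],[0,0,3.3],[0,0,3.3],[0,0,3.3],[0,0,3.3],[0,0,3.3],[0,0,3.3]]}}

```text
clock: 14.95
position: [0.5255, -0.1483, 0.1972]
orientation: [-0.544, -3.093, -0.0]
contact_force: [0.4, 0.3, -2.6]
width: 0.0414
grip_force: 62.0
```

>>> {"fn": "drive_tool", "kwargs": {"claw": [-1,-1,-1,-1,-1,-1,-1], "delta_pos": [[0,0,-0.3],[0,0,-0.8],[0,0,-1.3],[0,0,-1.8],[0,0,-2.2],[0,0,-2.3],[0,0,-2.3]], "rotation": [[0,0,0],[0,0,0],[0,0,0],[0,0,0],[0,0,0],[0,0,0],[0,0,0]]}}

```text
clock: 15.65
position: [0.5259, -0.1487, 0.0823]
orientation: [-0.544, -3.093, -0.0]
contact_force: [-0.3, -0.2, -2.0]
width: 0.0408
grip_force: 61.9
```

```bash
python3 - <<'E'
from h import *
ims={c:bot.get_image(c)[:,:,::-1].copy() for c in("scene","top")}
s=bot.sense();p=s["position"];print(p,s["orientation"],s["width"],s["contact_force"])
a=np.degrees(np.arctan2(s["orientation"][1],s["orientation"][0]));th=(2*a-90)%180;print(th)
M=nestT(p[:2],th);z0=p[2]-.009
T=nestT((.5265,-.149),70)
Q=lambda M,s,z:[M((a*s,b*s,z)) for a,b in((-1,-1),(1,-1),(1,1),(-1,1),(-1,-1))]
L=[(Q(M,.021,z0+.039),(0,255,0)),(Q(M,.021,z0),(255,0,255)),(Q(T,.025,.036),(255,0,0))]
overlay(ims,L,{"scene":(375,140,60,60)},10,"pics/o6.png")
E
```

```text
[ 0.52657714 -0.14918904  0.08348223] [ 5.44502299e-01  3.09220505e+00 -9.32421689e-04] 0.04117926320943503 [ 0.33318297 -0.194116   -3.33889797]
70.02648517049477
```

View pics/o6.png

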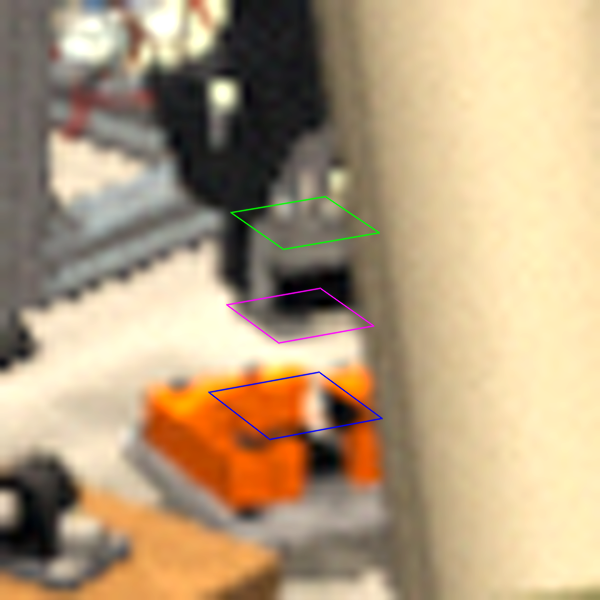

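The scene view shows the motor hanging straight above the opening, its plug side towards the notch. Final descent.

>>> {"fn": "drive_tool", "kwargs": {"claw": [-1,-1,-1,-1,-1,-1,-1,-1,-1], "delta_pos": [[0,0,-0.1],[0,0,-0.2],[0,0,-0.3],[0,0,-0.4],[0,0,-0.5],[0,0,-0.55],[0,0,-0.55],[0,0,-0.55],[0,0,-0.55]], "rotation": [[0,0,0],[0,0,0],[0,0,0],[0,0,0],[0,0,0],[0,0,0],[0,0,0],[0,0,0],[0,0,0]]}}

```text
clock: 16.65
position: [0.5262, -0.1492, 0.0551]
orientation: [0.545, 3.093, -0.0]
contact_force: [-0.4, -0.2, -3.4]
width: 0.0413
grip_force: 61.9
```

```bash
python3 - <<'E'
from h import *
ims={c:bot.get_image(c)[:,:,::-1].copy() for c in("scene","top")}
s=bot.sense();p=s["position"];print(p,s["orientation"],s["width"],s["contact_force"],s["grip_force"])
M=nestT(p[:2],70);z0=p[2]-.009
T=nestT((.5265,-.149),70)
Q=lambda M,s,z:[M((a*s,b*s,z)) for a,b in((-1,-1),(1,-1),(1,1),(-1,1),(-1,-1))]
L=[(Q(M,.021,z0)[1:4],(255,0,255)),(Q(T,.025,.036),(255,0,0))]
overlay(ims,L,{"scene":(380,155,50,45)},12,"pics/o7.png")
E
```

```text
[ 0.52617929 -0.14922023  0.05502407] [ 5.45313601e-01  3.09349874e+00 -2.11732098e-04] 0.041266603139258465 [ 0.0794511   0.85616674 -3.44856424] 61.88792109489441
```

View pics/o7.png

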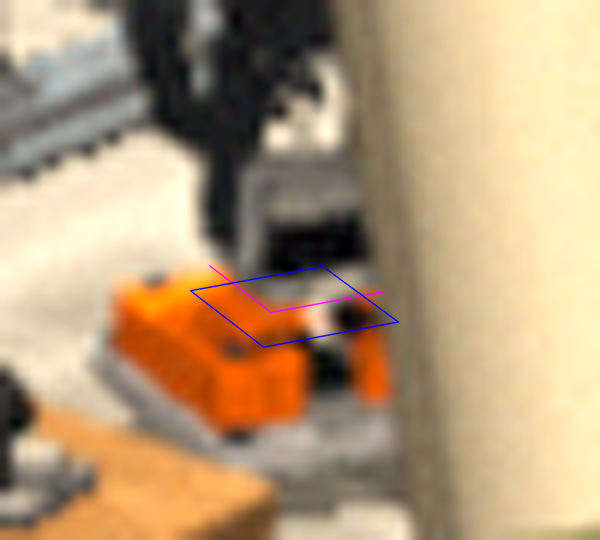

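The last view shows the motor's lower front corner at about (403,180), over the opening and clear of the orange jaws. The force reading is just the motor's weight. Handing in.

```bash
python3 -c "
from bench import bot
print(bot.sign_off())"
```

```text
the job is handed in; nothing more can be done
None
```

I handed the job in at about 17 s of the 54 s allowed, without seeing a verdict: the jaw is set at its mark and released, and the motor is held upright and square about 10–13 mm above the jaw tops, plug to the notch, centred to an estimated 2–3 mm.

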